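# Zero the peak pointer and hold a sample slide flush on the tilted stage

## Robot

A 7-joint arm with a two-finger parallel gripper is mounted at the origin on a cart in front of the work surface, level with it; the furniture and walls round the work are solid. World frame = base frame: x ahead of the robot, y to its left, z up, the work surface at z = 0. Lengths are in m, angles in rad, forces in N, time in s.
With the tool pointing down it reaches from about 0.425 to 0.825 m from the base axis. Payload 3.6 kg.
Tool frame: the origin (TCP) lies midway between the tips of the shut fingers; the grasp point (between the pads) lies 19 mm behind it; z points along the fingers, y is the line along which they close (so a half turn about z gives the same grasp; the last joint's range is limited). The gripper opens to 85 mm and grips with 20 to 120 N. Pads are 22 mm wide; open, the fingers measure 114 mm over their backs; the gripper's body (76 mm by 85 mm) begins 54 mm behind the grasp point. The pads swing forward as they close: fully open they stand 13 mm farther back than shut.
Start: joints at [-1.337, 0.615, -0.013, 1.423, 0.008, 1.103, -0.04], TCP at [0.167, 0.628, 0.231] pointing down, gripper open.
Joint ranges: [-3.12, 3.12], [-0.3, 2.06], [-1.34, 1.32], [0.26, 2.42], [-1.36, 4.5], [0.01, 1.98], [-2.84, 2.84]. Speed limits (rad/s): [2.79, 2.79, 3.14, 3.14, 3.14, 3.14, 3.14].

## Interface

Orientations are given as a 3x3 rotation matrix whose columns are the frame's x, y, z axes.
In Python, from rig import env gives the robot as it stands.
- The arm moves only by the tool play_rows, never from a script. Its argument "targets" is a list of rows, each a list of 7 numbers: the shift along the tool's x, y, z normalised to -1 to 1, where 1 is 20 cm, then the turn, a rotation vector about the tool's x, y, z normalised to -1 to 1, where 1 is 90 degrees, then the opening, from 0 (shut) to 1 (fully open). A call has 1 to 12 rows; each row is the pose to reach, as a shift and turn from the pose commanded when the call began, along the tool's axes at that moment; what a row does not reach only later rows make up. A row lasts 1/10 s, in which the tool goes at most 50 mm and 8.59 degrees, less where a joint would pass 70% of its speed; a pose out of reach is approached as far as the arm can. A call with a number of a shift or a turn outside -1 to 1 is refused whole. A call with a gripper value outside its range is refused whole. The fingers move at their own pace and stop on an object; "newtons" is the grip in N (left out, the last holds). Time passes only in rows, so rows that repeat a pose let the fingers close. It gives the time, the measured TCP pose, the force, the opening and the grip force at its end, in the units of the state.
- env.read_state(): the state, without advancing time (a new reading comes with each control period).
- env.get_image(name): name is "side" or "top" or "wrist"; returns the picture (480x640x3 uint8, red, green, blue); there is no depth.
- env.camera_params(name): a dict with "fovy" (degrees; the focal length in pixels is half the picture's height over the tangent of half this angle, whatever the lens; pixels are square), "cx", "cy" (the principal point, pixels), "world_to_cam" (4x4, takes a point from world to camera coordinates). Camera axes: x right, y up, looking along -z (the intrinsics and any distortion apply to the point x, -y, -z); pixel columns grow to the right and rows downward; lengths in m; the calibration is good to about 2 mm. The wrist camera is an equidistant fisheye: a pixel r from the principal point sees the ray r / f radians off the axis. A picture is of the moment at which its call begins: read the wrist's pose just before it. camera_params takes no time and is no camera call; for the wrist camera it gives the pose at the moment of the call.
- env.finish_job(): hands the job in; it is judged then, once.
The state is a dict: "time": time; "joint_pos": joint angles; "joint_vel": joint speeds; "joint_efforts": joint torques, N m; "eef_pos": TCP position; "tcp_rot": TCP orientation; "contact_force": force on the tool from outside, world axes, zero at the start; "moment": the same for the moment, N m; "finger_gap": opening from 0.0 (shut) to 1.0 (fully open); "grip_force": force on a finger pad.
Only numpy, scipy, OpenCV 4.12 (cv2) and the standard library are available. Lean on these libraries where they do the work, as an engineer would, in place of code of your own. Each camera call takes 0.05 s, during which the arm holds its last target. There are 200 camera calls.

## Task

First turn the fixture's reset knob anticlockwise, back to its zero stop. Then pick up the sample slide by its fin and hold its flat underside flush on the sloping sprung face of the stage, centred and with its long side running down the slope, pushed in about half of the face's spring travel. Do not shift the stage's tilt or disturb the things around, and finish while still gripping the slide and pressing it there.

Things in the scene. Friction and masses are not known exactly. Their poses are not given: they have to be found in the camera images.
- stage: Fixed fixture, grey base plate 140 (x) x 270 (y) x 14 mm high on the bench; origin under its centre. Its +y half (centre 65 mm along its +y) carries the tilting sprung stage between two cheeks, whose highest points are about 72 mm over the bench, its -y half (80 mm along its -y) the reset knob. Fixture axis z is up; its -x side is the low side of the slope and looks roughly to the robot.
- face (a point): Centre of the top of the stage's sprung steel face plate, 84 (x, down the slope) x 62 (y) x 6 mm, about 82 to 84 mm over the bench. z is the outward normal of the face, its y is level and is the fixture's y, -x points down the slope. The slope is different each time, 12 to 28 degrees, and is clamped: it stays put when pressed.
- face_plate (a joint): How far the sprung face is pushed in along its own normal, m: 0 free, 0.009 bottomed. Starting it takes about 1.4 N, each further mm 0.9 N (about 5.5 N at half travel).
- cradle_edge (a point): Low (-x) edge of the tilting cradle under the face plate, its top, in the middle; it shows whether the stage's tilt has been shifted.
- reset_knob (a joint): Angle of the reset knob, rad: 0 at its zero stop, starts at 0.6 to 1.8. It grows clockwise seen from above, so it is turned back to zero anticlockwise. Friction about 0.05 N m; it stays where it is left.
- reset_knob_grip (a point): Grip point of the reset knob: on its axis, 57 mm over the bench; it turns with the knob, its x running along the knob's upright grip bar, 46 (x) x 14 (y) mm, which reaches from 32 to 64 mm over the bench.
- slide: Sample slide: aluminium plate 62 (x) x 46 (y) x 5 mm lying flat on the bench, flat side down, with an upright grey fin in the middle of its back, 36 (x) x 12 (y) mm, its top 42 mm above the underside. Origin at the centre of the flat underside, z up towards the fin, x along the long side. 0.08 to 0.17 kg. Its two ends are alike.
- timer: Bystander: white bench timer, 62 x 62 x 19 mm, origin under its centre. Leave alone.
- tin: Bystander: white round sample tin, 58 mm across, 34 mm high, origin under its centre. Leave alone.
- small_vial: Bystander: small capped vial, 26 mm across, 59 mm high, origin under its centre. Leave alone.

How it is judged:
On the way, in this order (a step that is already met when the one before it is completed fails the run):
1. the reset knob is back at its zero stop (value of joint reset_knob below 0.08 rad), for 0.2 s.
2. the slide is lifted off the bench in the fingers (height (world z) of slide above 0.04 m and contact force between the fingers and slide above 1 N and contact force between slide and stage below 0.1 N), for 0.2 s.
At the end, for the whole second after the job is handed in: Knob within 0.1 rad of zero. Slide gripped by its fin (fingers on both sides) and still, flush on the face: normals within 0.06 rad, x axes within 0.15 rad, centred within 10 mm in x and y, gap under 2.5 mm, pressing 2 to 20 N, face pushed in 2 to 7 mm (value of joint reset_knob below 0.1 rad and angle between the z axis of slide and the z axis of face, either way round below 0.06 rad and angle between the x axis of slide and the x axis of face, either way round below 0.15 rad and x of slide in the frame of face between -0.01 and 0.01 m and y of slide in the frame of face between -0.01 and 0.01 m and z of slide in the frame of face between -0.0025 and 0.0025 m and value of joint face_plate between 0.002 and 0.007 m and contact force between slide and stage between 2 and 20 N and contact force between the fingers and slide above 2 N and z of the grasp point in the frame of slide below 0.047 m and linear speed of slide below 0.01 m/s); the arm keeps its last pose, push and grip.
It fails at once if the timer is disturbed (over 25 mm) (distance of timer from where it was at the start of the episode above 0.025 m).
It fails at once if the tin is disturbed (over 25 mm) (distance of tin from where it was at the start of the episode above 0.025 m).
It fails at once if the vial is disturbed (over 25 mm) (distance of small_vial from where it was at the start of the episode above 0.025 m).
It fails at once if the stage's tilt is shifted (cradle edge over 4 mm) (distance of cradle_edge from where it was at the start of the episode above 0.004 m).
It also fails if it takes over 67 s, if anything falls off the work surface, if the arm or the gripper's body presses on something with over 40 N, if the wrist force passes 120 N, or if a joint passes its speed limit or range.

## Working session

There is one attempt and no reset: what is moved stays moved. The work goes in short steps, Python scripts to look and compute and a tool call to move; the robot and the scene stay as the last step left them, time stands still between calls to the robot, and variables do not carry over. Pictures are saved under pics/ and viewed, at most 10 in all, crops included, and the job is handed in when it is done.

Besides the shell and the picture viewer there is one more tool, called in YAML: its name, and indented under it one key for each argument. play_rows: Moves the arm, as the interface text tells. Its arguments: {"type":"object","properties":{"targets":{"type":"array"},"newtons":{"type":"number"}},"required":["targets"]}

```bash
mkdir -p pics; ls; cat > h.py <<'E'
import numpy as np, cv2
from rig import env
def snap(n,f):
    p=env.camera_params(n); im=env.get_image(n); cv2.imwrite('pics/'+f,im[:,:,::-1]); return p,im
E
python3 - <<'E'
from h import *
import pickle
P={}
for n in ['side','top','wrist']:
    p,im=snap(n,n+'0.png'); P[n]=p
    print(n,p)
pickle.dump(P,open('P0.pkl','wb'))
s=env.read_state(); print(s)
E
```

```text
pics
side {'fovy': 49.899546483173204, 'cx': 314.8975258514929, 'cy': 233.92181744885173, 'world_to_cam': array([[ 0.99986881,  0.01216309, -0.01069724, -0.61806065],
       [ 0.00392457,  0.45881971,  0.88852072, -0.07015282],
       [ 0.01571527, -0.88844613,  0.45871178, -1.14090616],
       [ 0.        ,  0.        ,  0.        ,  1.        ]])}
top {'fovy': 56.30308926072781, 'cx': 319.2610312357204, 'cy': 235.39210042404827, 'world_to_cam': array([[-0.02799273, -0.99956786,  0.00897214, -0.01756228],
       [ 0.99805527, -0.02744801,  0.05596674, -0.61491056],
       [-0.05569629,  0.01052135,  0.99839232, -0.8964394 ],
       [ 0.        ,  0.        ,  0.        ,  1.        ]])}
wrist {'fovy': 65.70646984690485, 'cx': 319.02264504612754, 'cy': 240.2083733129101, 'world_to_cam': array([[ 0.25663185,  0.96650749, -0.00183352, -0.64908677],
       [-0.92182944,  0.24419771, -0.30099495,  0.03855466],
       [-0.29046613,  0.07893508,  0.95362397, -0.3803069 ],
       [ 0.        ,  0.        ,  0.        ,  1.        ]])}
{'time': 0.15, 'joint_pos': array([-1.33749495,  0.61570437, -0.01261159,  1.42449802,  0.00810084,
        1.10340666, -0.04038447]), 'joint_vel': array([-0.00077087, -0.00347368, -0.0007982 , -0.00422653,  0.00127559,
        0.00129679,  0.00020626]), 'joint_efforts': array([ 7.99709196e-04, -4.69660807e+01,  2.59691812e-01, -1.71251804e+01,
        1.00695470e-02,  7.10985943e-03,  1.73065466e-06]), 'eef_pos': array([0.1668189 , 0.62763817, 0.23041041]), 'tcp_rot': array([[-9.66460450e-01,  2.56815038e-01, -4.84938573e-04],
       [ 2.56815495e-01,  9.66458571e-01, -1.90558369e-03],
       [-2.07095069e-05, -1.96621101e-03, -9.99998067e-01]]), 'contact_force': array([0.07683197, 0.0478758 , 0.09016102]), 'moment': array([ 0.00056407,  0.02046604, -0.0193168 ]), 'grip_force': 0.0, 'finger_gap': 0.9998297372254932}
```

View pics/top0.png

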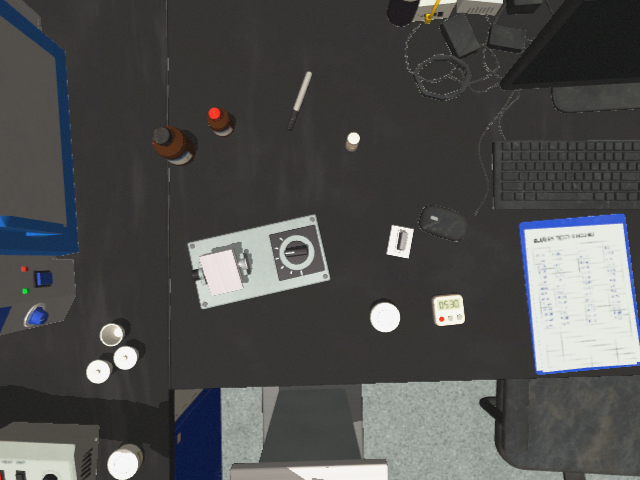

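View pics/side0.png

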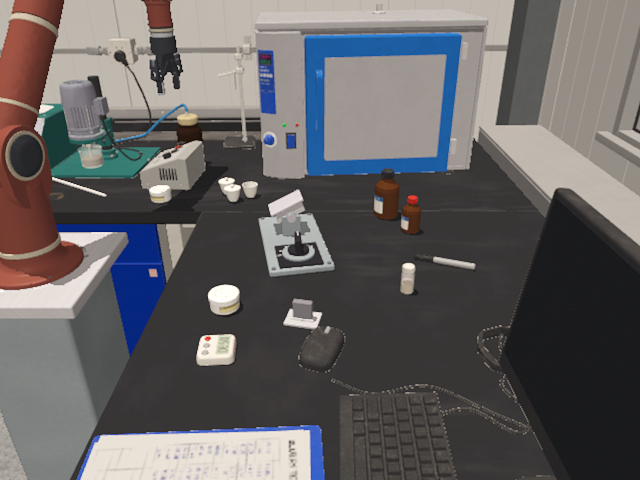

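The top view shows the knob at about (296,252), the face at (221,271), the slide at (400,242), the tin at (385,317), the timer at (449,310) and the vial at (353,141). The side view shows the same layout, with the knob bar at (298,240), the face at (287,205) and the slide at (302,313).

```bash
python3 - <<'E'
import cv2,numpy as np
t=cv2.imread('pics/top0.png'); s=cv2.imread('pics/side0.png')
up=lambda im,k:cv2.resize(im,None,fx=k,fy=k,interpolation=cv2.INTER_CUBIC)
cv2.imwrite('pics/a.png',up(t[205:315,180:340],5))
B=np.zeros((600,800,3),np.uint8)
B[:600,:400]=up(s[185:285,255:335][:, :],6)[:600,:400] if 0 else up(s[185:285,258:324+1],6)[:600,:400]
B[:360,402:402+384]=up(t[220:265,380:428],8)
x=up(s[292:332,278:328],6); B[360:600,402:702]=x
cv2.imwrite('pics/b.png',B)
E
```

```text
(no output)
```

View pics/a.png

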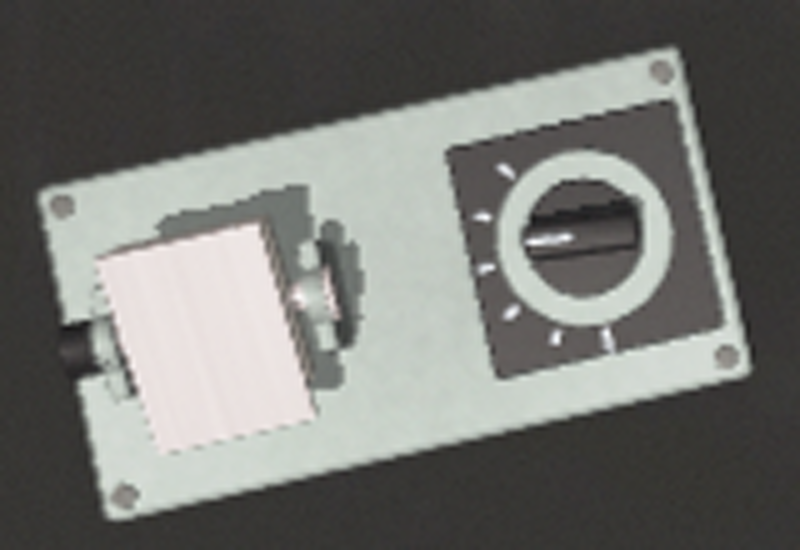

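View pics/b.png

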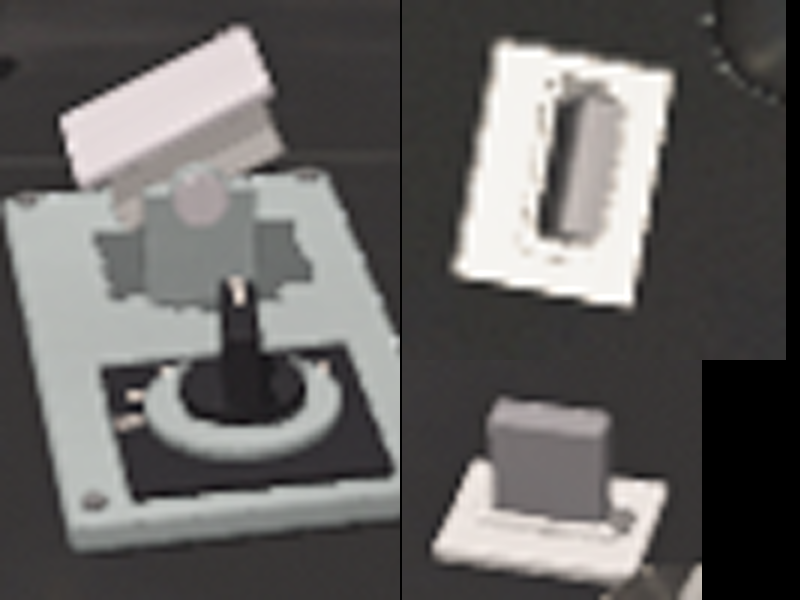

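Crop a shows the base corners at (40,187), (680,47), (750,372) and (108,520), and the face corners at (97,258), (265,222), (318,415) and (163,455). The knob bar runs left to right at (525–637, ~232), with its pointer on the left and the zero mark at the bottom (608,340), so the turn is about 100°. Crop b gives the side-view corners of the face and of the slide with its fin.

```bash
cat >> h.py <<'E'
def proj(p,X):
    X=np.atleast_2d(X); c=X@p['world_to_cam'][:3,:3].T+p['world_to_cam'][:3,3]
    f=240/np.tan(np.radians(p['fovy'])/2)
    return np.c_[p['cx']+f*c[:,0]/-c[:,2], p['cy']-f*c[:,1]/-c[:,2]]
def Rz(a): c,s=np.cos(a),np.sin(a); return np.array([[c,-s,0],[s,c,0],[0,0,1]])
def Ry(a): c,s=np.cos(a),np.sin(a); return np.array([[c,0,s],[0,1,0],[-s,0,c]])
E
cat > fit.py <<'E'
from h import *
import pickle
from scipy.optimize import least_squares
P=pickle.load(open('P0.pkl','rb')); T,S=P['top'],P['side']
cr=lambda a,k,o,c=(0,0):(np.array(a,float)-c+.5)/k-.5+o
bt=cr([(40,187),(680,47),(750,372),(108,520)],5,(180,205))
ft=cr([(97,258),(265,222),(318,415),(163,455)],5,(180,205))
fs=cr([(62,120),(240,28),(270,92),(82,188)],6,(258,185))
bs=cr([(5,200),(325,175),(68,528)],6,(258,185))
kt=cr([(525,238),(637,228)],5,(180,205))
B=np.array([(.07,.135,.014),(.07,-.135,.014),(-.07,-.135,.014),(-.07,.135,.014)])
F=np.array([(.042,.031,0),(.042,-.031,0),(-.042,-.031,0),(-.042,.031,0)])
def res(q):
    x,y,yaw,tilt,fx,fz=q; t=np.array([x,y,0]); R=Rz(yaw)
    b=B@R.T+t; Fw=(F@Ry(-tilt).T+[fx,.065,fz])@R.T+t
    return np.r_[proj(T,b)-bt, proj(S,b[[3,0,2]])-bs, proj(T,Fw)-ft, proj(S,Fw[[3,0,1,2]])-fs].ravel()
r=least_squares(res,[.6,.06,.2,.35,0,.083],loss='soft_l1')
q=r.x; print('fix',q.round(4),'tilt deg',np.degrees(q[3])); print(res(q).reshape(-1,2).round(1).tolist())
R=Rz(q[2]); t=np.array([q[0],q[1],0]); face=R@[q[4],.065,q[5]]+t; knob=R@[0,-.08,.057]+t
print('face',face,'knob',knob,'knobtop px',proj(T,[knob+[0,0,.007]]),kt.mean(0))
# bar yaw
def kr(v):
    e=np.array([(np.cos(v[2]),np.sin(v[2]),0)])*.023
    c=np.array([v[0],v[1],.064]); return (proj(T,np.r_[c+e,c-e])-kt).ravel()
print('bar',least_squares(kr,[*knob[:2],1.6]).x)
st=cr([(497,40),(675,72),(633,305),(455,275)],8,(380,220),(402,0))
ss=cr([(665,483),(633,578),(437,550)],6,(278,292),(402,360))
fins=cr([(497,400),(608,410),(605,432),(488,425)],6,(278,292),(402,360))
fint=cr([(623,105),(600,240)],8,(380,220),(402,0))
Pl=np.array([(.031,.023,.005),(.031,-.023,.005),(-.031,-.023,.005),(-.031,.023,.005)])
Fi=np.array([(-.018,.006,.042),(.018,.006,.042),(.018,-.006,.042),(-.018,-.006,.042)])
def rs(v):
    M=Rz(v[2]); o=np.array([v[0],v[1],v[3]]); a=Pl@M.T+o; b=Fi@M.T+o
    return np.r_[proj(T,a)-st,proj(S,a[[1,2,3]])[[0,1,2]]-ss[[0,1,2]] if 0 else proj(S,a[[1,2]])*0,proj(S,a[[0,1,2,3]])[[1,2]]*0,proj(S,b)-fins,proj(T,b[[2,3]])-fint].ravel()
r=least_squares(rs,[.6,-.1,-.1,0],loss='soft_l1'); print('slide',r.x.round(4)); print(rs(r.x).reshape(-1,2).round(1).tolist())
M=Rz(r.x[2]); print(proj(S,Pl@M.T+[*r.x[:2],0]).round(1).tolist(),ss.round(1).tolist())
E
python3 fit.py
```

```text
fix [ 0.5661  0.0893  0.1934  0.4318 -0.0081  0.0827] tilt deg 24.73892818599271
[[-0.7, -0.3], [0.6, -1.1], [1.7, 0.7], [-0.1, 0.7], [-0.2, 0.4], [0.6, -0.2], [0.2, 0.5], [-0.2, 0.1], [-0.9, -0.1], [0.3, 0.7], [-0.5, -0.2], [0.1, 0.7], [0.9, 0.2], [0.0, -0.5], [-0.6, 0.0]]
face [0.54563898 0.15153104 0.08271863] knob [0.58150453 0.01080092 0.057     ] knobtop px [[296.40961151 251.599659  ]] [295.8 251.2]
bar [0.58230979 0.01194677 1.63189295]
slide [ 0.5981 -0.2004 -0.2031  0.0011]
[[-0.2, 0.0], [-0.6, -0.1], [-0.2, 0.3], [0.1, 0.2], [0.0, 0.0], [0.0, 0.0], [0.0, 0.0], [0.0, 0.0], [0.0, -0.2], [0.7, 0.4], [-0.2, 0.5], [-0.2, -0.7], [0.5, -0.6], [0.4, 0.4]]
[[321.7, 312.9], [316.5, 327.8], [283.1, 323.6], [289.6, 309.0]] [[321.4, 312.1], [316.1, 327.9], [283.4, 323.2]]
```

```bash
cat >> h.py <<'E'
from scipy.spatial.transform import Rotation as Ro
def tool(yyaw,tilt=0,fyaw=0):
    "tool down, tool y at world yaw yyaw; tilt: lean about fixture y (fixture yaw fyaw), z=-face normal"
    y=np.array([np.cos(yyaw),np.sin(yyaw),0]); z=np.array([0,0,-1.]); R=np.c_[np.cross(y,z),y,z]
    return Rz(fyaw)@Ry(-tilt)@Rz(-fyaw)@R
def rows(*wps):
    s=env.read_state(); p,R=s['eef_pos'],s['tcp_rot']
    for q,Q in wps:
        d=R.T@(np.array(q)-p)/.2; w=Ro.from_matrix(R.T@Q).as_rotvec()/(np.pi/2)
        print(np.r_[d,w].round(3).tolist(),'rows',round(max(np.linalg.norm(d)*4,np.linalg.norm(w)*90/8.59),1))
        p,R=np.array(q),Q
E
python3 - <<'E'
from h import *
rows(([.32,.44,.22],tool(.9)),([.45,.24,.2],tool(.45)),([.582,.0115,.15],tool(.061)),([.582,.0115,.038],tool(.061)))
E
```

```text
[-0.981, -0.71, 0.053, -0.001, 0.0, 0.262] rows 4.8
[-1.131, -0.379, 0.1, 0.0, 0.0, 0.286] rows 4.8
[-1.316, 0.097, 0.25, 0.0, 0.0, 0.248] rows 5.4
[0.0, 0.0, 0.56, 0.0, 0.0, 0.0] rows 2.2
```

play_rows:
  targets:
    - [-0.98, -0.71, 0.05, 0, 0, 0.26, 1]
    - [-0.98, -0.71, 0.05, 0, 0, 0.26, 1]
    - [-0.98, -0.71, 0.05, 0, 0, 0.26, 1]
    - [-0.98, -0.71, 0.05, 0, 0, 0.26, 1]
    - [-0.98, -0.71, 0.05, 0, 0, 0.26, 1]
    - [-0.98, -0.71, 0.05, 0, 0, 0.26, 1]

```text
time: 0.75
eef_pos: [0.3259, 0.4335, 0.2212]
tcp_rot: [[-0.777, 0.63, 0.003], [0.63, 0.777, -0.005], [-0.006, -0.002, -1.0]]
contact_force: [0.5, 0.7, 0.2]
finger_gap: 0.998
grip_force: 0.0
```

play_rows:
  targets:
    - [-1, -0.34, 0.1, 0, 0, 0.28, 1]
    - [-1, -0.34, 0.1, 0, 0, 0.28, 1]
    - [-1, -0.34, 0.1, 0, 0, 0.28, 1]
    - [-1, -0.34, 0.1, 0, 0, 0.28, 1]
    - [-1, -0.34, 0.1, 0, 0, 0.28, 1]
    - [-1, -0.34, 0.1, 0, 0, 0.28, 1]

```text
time: 1.35
eef_pos: [0.4359, 0.2611, 0.2011]
tcp_rot: [[-0.442, 0.897, -0.0], [0.897, 0.442, -0.001], [-0.001, -0.001, -1.0]]
contact_force: [-0.9, 0.5, -0.2]
finger_gap: 0.998
grip_force: 0.0
```

```bash
python3 - <<'E'
from h import *
s=env.read_state(); print(s['time'],s['eef_pos'],s['joint_pos'].round(2))
rows(([.53,.1,.17],tool(.25)),([.582,.0115,.12],tool(.061)),([.582,.0115,.038],tool(.061)))
E
```

```text
1.35 [0.43588348 0.26106282 0.20110815] [-0.75  0.44  0.24  1.87 -0.14  0.84  0.02]
[-0.93, 0.067, 0.156, -0.0, 0.001, 0.132] rows 3.8
[-0.493, 0.142, 0.25, 0.0, 0.0, 0.12] rows 2.3
[0.0, 0.0, 0.41, 0.0, 0.0, 0.0] rows 1.6
```

play_rows:
  targets:
    - [-0.93, 0.07, 0.16, 0, 0, 0.13, 1]
    - [-0.93, 0.07, 0.16, 0, 0, 0.13, 1]
    - [-0.93, 0.07, 0.16, 0, 0, 0.13, 1]
    - [-0.93, 0.07, 0.16, 0, 0, 0.13, 1]
    - [-0.93, 0.07, 0.16, 0, 0, 0.13, 1]

```text
time: 1.85
eef_pos: [0.5324, 0.0988, 0.1687]
tcp_rot: [[-0.249, 0.969, 0.001], [0.969, 0.249, -0.003], [-0.003, 0.0, -1.0]]
contact_force: [0.4, 0.4, 0.0]
finger_gap: 1.001
grip_force: 0.0
```

play_rows:
  targets:
    - [-0.49, 0.14, 0.25, 0, 0, 0.12, 1]
    - [-0.49, 0.14, 0.25, 0, 0, 0.12, 1]
    - [-0.49, 0.14, 0.25, 0, 0, 0.12, 1]
    - [-0.49, 0.14, 0.25, 0, 0, 0.12, 1]
    - [-0.49, 0.14, 0.25, 0, 0, 0.12, 1]

```text
time: 2.35
eef_pos: [0.5821, 0.0194, 0.1193]
tcp_rot: [[-0.074, 0.997, -0.001], [0.997, 0.074, 0.003], [0.003, -0.001, -1.0]]
contact_force: [-0.5, 1.4, 0.1]
finger_gap: 0.999
grip_force: 0.0
```

```bash
python3 - <<'E'
from h import *
import pickle
p,im=snap('wrist','w1.png'); pickle.dump(p,open('Pw1.pkl','wb'))
s=env.read_state(); print(s['time'],s['eef_pos'],s['joint_pos'].round(2))
rows(([.582,.0115,.038],tool(.061)))
E
```

```text
2.4 [0.58211294 0.01961226 0.11970036] [-0.26  0.66  0.3   1.76 -0.27  0.77  0.26]
[-0.042, -0.004, 0.408, -0.0, -0.002, 0.009] rows 1.6
```

View pics/w1.png

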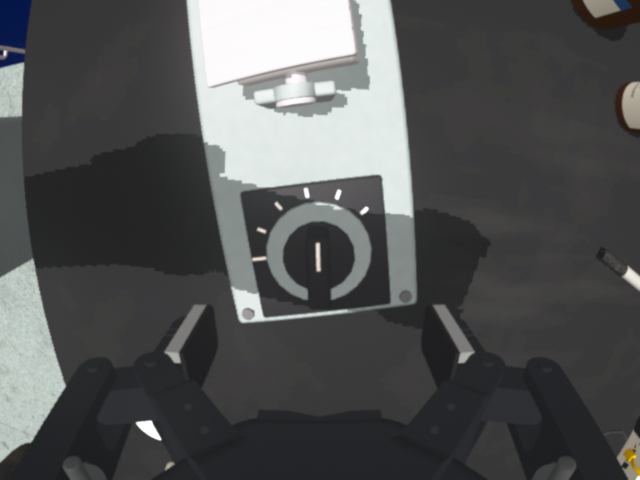

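The wrist view shows the knob bar upright at column 318, running from row about 228 to 305. It is square to the closing line of the pads, so I can descend.

play_rows:
  targets:
    - [-0.04, 0, 0, 0, 0, 0, 1]
    - [-0.04, 0, 0.2, 0, 0, 0, 1]
    - [-0.04, 0, 0.3, 0, 0, 0, 1]
    - [-0.04, 0, 0.4, 0, 0, 0, 1]
    - [-0.04, 0, 0.4, 0, 0, 0, 1]
    - [-0.04, 0, 0.4, 0, 0, 0, 0]
    - [-0.04, 0, 0.4, 0, 0, 0, 0]
    - [-0.04, 0, 0.4, 0, 0, 0, 0]
    - [-0.04, 0, 0.4, 0, 0, 0, 0]
    - [-0.04, 0, 0.4, 0, 0, 0, 0]
    - [-0.04, 0, 0.4, 0, 0, 0, 0]
    - [-0.04, 0, 0.4, 0, 0, 0, 0]
  newtons: 40

```text
time: 3.6
eef_pos: [0.5825, 0.0076, 0.0401]
tcp_rot: [[-0.07, 0.998, -0.001], [0.998, 0.07, 0.001], [0.001, -0.001, -1.0]]
contact_force: [-1.8, 0.4, 5.7]
finger_gap: 0.158
grip_force: 42.3
```

play_rows:
  targets:
    - [0.02, 0, 0, 0, 0, 0, 0]
    - [0.02, 0, 0, 0, 0, -0.07, 0]
    - [0.02, 0, 0, 0, 0, -0.14, 0]
    - [0.02, 0, 0, 0, 0, -0.21, 0]
    - [0.02, 0, 0, 0, 0, -0.28, 0]
    - [0.02, 0, 0, 0, 0, -0.35, 0]
    - [0.02, 0, 0, 0, 0, -0.42, 0]
    - [0.02, 0, 0, 0, 0, -0.49, 0]
    - [0.02, 0, 0, 0, 0, -0.56, 0]
    - [0.02, 0, 0, 0, 0, -0.6, 0]
    - [0.02, 0, 0, 0, 0, -0.6, 0]

```text
time: 4.7
eef_pos: [0.586, 0.0099, 0.0401]
tcp_rot: [[-0.847, 0.531, 0.007], [0.531, 0.847, -0.001], [-0.007, 0.003, -1.0]]
contact_force: [5.5, -3.4, -0.6]
finger_gap: 0.159
grip_force: 41.6
```

play_rows:
  targets:
    - [0, 0, 0, 0, 0, -0.06, 0]
    - [0, 0, 0, 0, 0, -0.12, 0]
    - [0, 0, 0, 0, 0, -0.18, 0]
    - [0, 0, 0, 0, 0, -0.24, 0]
    - [0, 0, 0, 0, 0, -0.3, 0]
    - [0, 0, 0, 0, 0, -0.36, 0]
    - [0, 0, 0, 0, 0, -0.4, 0]
    - [0, 0, 0, 0, 0, -0.43, 0]
    - [0, 0, 0, 0, 0, -0.43, 0]

```text
time: 5.6
eef_pos: [0.5866, 0.0127, 0.0401]
tcp_rot: [[-0.993, -0.117, 0.008], [-0.117, 0.993, 0.002], [-0.009, 0.001, -1.0]]
contact_force: [5.2, 1.1, -1.3]
finger_gap: 0.155
grip_force: 41.4
```

```bash
python3 - <<'E'
from h import *
s=env.read_state(); R=s['tcp_rot']; print(s['eef_pos'],np.arctan2(R[1,1],R[0,1]),s['moment'],s['contact_force'],s['joint_pos'].round(2))
E
```

```text
[0.5866074  0.0127448  0.04014407] 1.6879117143736972 [ 0.1363526  -1.12669041  0.01942262] [ 5.15155945  1.10678767 -1.28398728] [ 0.06  0.76 -0.18  1.79  0.22  0.6   1.43]
```

play_rows:
  targets:
    - [0, 0, 0, 0, 0, -0.03, 0]
    - [0, 0, 0, 0, 0, -0.05, 0]
    - [0, 0, 0, 0, 0, -0.07, 0]
    - [0, 0, 0, 0, 0, -0.07, 0]
    - [0, 0, 0, 0, 0, -0.07, 0]

```text
time: 6.1
eef_pos: [0.5865, 0.0131, 0.0402]
tcp_rot: [[-0.976, -0.219, 0.008], [-0.219, 0.976, 0.004], [-0.009, 0.002, -1.0]]
contact_force: [5.4, 2.2, -0.7]
finger_gap: 0.154
grip_force: 44.6
```

```bash
python3 - <<'E'
from h import *
s=env.read_state(); R=s['tcp_rot']; print(s['eef_pos'],np.arctan2(R[1,1],R[0,1]),s['moment'],s['contact_force'],s['joint_pos'].round(2))
E
```

```text
[0.58649088 0.01311494 0.04019089] 1.791307720202745 [ 0.23585565 -1.05349515 -0.87582109] [ 5.38190405  2.17201774 -0.70988889] [ 0.07  0.76 -0.21  1.79  0.25  0.6   1.5 ]
```

play_rows:
  targets:
    - [0, 0, 0, 0, 0, 0.03, 0]
    - [0, 0, 0, 0, 0, 0.03, 1]
    - [0, 0, 0, 0, 0, 0.03, 1]
    - [0, 0, 0, 0, 0, 0.03, 1]
    - [0, 0, 0, 0, 0, 0.03, 1]
    - [0, 0, -0.2, 0, 0, 0.03, 1]
    - [0, 0, -0.4, 0, 0, 0.03, 1]
    - [0, 0, -0.55, 0, 0, 0.03, 1]
    - [0, 0, -0.55, 0, 0, 0.03, 1]

```text
time: 7.0
eef_pos: [0.5857, 0.0119, 0.154]
tcp_rot: [[-0.984, -0.179, 0.01], [-0.179, 0.984, 0.001], [-0.01, -0.001, -1.0]]
contact_force: [0.3, 1.1, 0.0]
finger_gap: 1.002
grip_force: 0.0
```

```bash
python3 - <<'E'
from h import *
s=env.read_state(); R=s['tcp_rot']; print(s['time'],s['eef_pos'],np.arctan2(R[1,1],R[0,1]))
rows(([.596,-.17,.15],tool(1.368)),([.598,-.2,.12],tool(1.368)))
E
```

```text
7.0 [0.58565251 0.01193153 0.15402451] 1.7506009034943777
[0.112, -0.904, 0.02, 0.0, 0.006, 0.244] rows 3.6
[-0.04, -0.145, 0.15, 0.0, 0.0, 0.0] rows 0.8
```

play_rows:
  targets:
    - [0.11, -0.9, 0.02, 0, 0, 0.24, 1]
    - [0.11, -0.9, 0.02, 0, 0, 0.24, 1]
    - [0.11, -0.9, 0.02, 0, 0, 0.24, 1]
    - [0.11, -0.9, 0.02, 0, 0, 0.24, 1]
    - [0.11, -0.9, 0.02, 0, 0, 0.24, 1]
    - [0.11, -0.9, 0.02, 0, 0, 0.24, 1]

```text
time: 7.6
eef_pos: [0.5923, -0.1699, 0.1441]
tcp_rot: [[-0.98, 0.197, -0.002], [0.197, 0.98, 0.001], [0.003, 0.0, -1.0]]
contact_force: [-0.1, 0.1, -0.5]
finger_gap: 1.001
grip_force: 0.0
```

```bash
python3 - <<'E'
from h import *
import pickle
p,im=snap('wrist','w2.png'); pickle.dump(p,open('Pw2.pkl','wb'))
_,t=snap('top','t2.png')
C=np.zeros((600,800,3),np.uint8)
C[:480,:640]=im[:,:,::-1]; C[360:,560:]=cv2.resize(t[222:282,266:326][:,:,::-1],(240,240),interpolation=cv2.INTER_CUBIC)
cv2.imwrite('pics/c.png',C)
s=env.read_state(); R=s['tcp_rot']; print(s['time'],s['eef_pos'],np.arctan2(R[1,1],R[0,1]))
# predict slide outline in the wrist image
def wproj(p,X):
    X=np.atleast_2d(X); c=X@p['world_to_cam'][:3,:3].T+p['world_to_cam'][:3,3]; x,y,z=c[:,0],-c[:,1],-c[:,2]
    f=240/np.tan(np.radians(p['fovy'])/2); h=np.hypot(x,y); r=f*np.arctan2(h,z); return np.c_[p['cx']+r*x/h,p['cy']+r*y/h]
M=Rz(-.2031); 
print(wproj(p,np.array([(.018,.006,.042),(.018,-.006,.042),(-.018,-.006,.042),(-.018,.006,.042),(.031,.023,.005),(.031,-.023,.005),(-.031,-.023,.005),(-.031,.023,.005)])@M.T+[.598,-.2004,0]).round(0).tolist())
rows(([.598,-.2,.12],tool(1.368)))
E
```

```text
7.7 [ 0.59311912 -0.16699465  0.14468353] 1.376691025977113
[[287.0, 281.0], [270.0, 280.0], [268.0, 232.0], [286.0, 232.0], [311.0, 277.0], [256.0, 277.0], [252.0, 203.0], [311.0, 203.0]]
[-0.056, -0.157, 0.123, 0.001, -0.001, 0.006] rows 0.8
```

View pics/c.png

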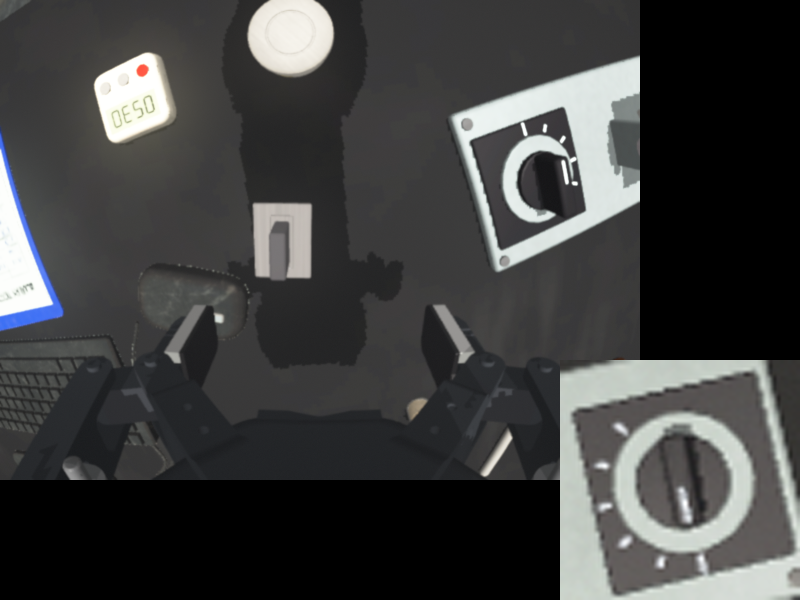

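The slide sits where predicted: fin top at (268–287, 232–281) and plate at (252–311, 203–277). The knob pointer, in the wrist view at (565–568, 160–185) and in the inset, is close to the zero tick. I'll check its angle numerically.

```bash
python3 - <<'E'
from h import *
import pickle
from scipy import ndimage as nd
P=pickle.load(open('P0.pkl','rb')); W=pickle.load(open('Pw2.pkl','rb')); T=P['top']
def back(p,px,z,fish):
    f=240/np.tan(np.radians(p['fovy'])/2); u=(np.atleast_2d(px)-[p['cx'],p['cy']])/f
    if fish: r=np.linalg.norm(u,axis=1,keepdims=True); d=np.c_[u/r*np.sin(r),np.cos(r)]
    else: d=np.c_[u,np.ones(len(u))]
    d=d*[1,-1,-1]; R=p['world_to_cam'][:3,:3]; C=-R.T@p['world_to_cam'][:3,3]; d=d@R
    return C+d*((z-C[2])/d[:,2])[:,None]
for fn,p,box,fish in [('t2.png',T,(266,222,326,282),0),('top0.png',T,(266,222,326,282),0),('w2.png',W,(480,105,590,235),1)]:
    g=cv2.imread('pics/'+fn,0).astype(float); x0,y0,x1,y1=box; c=g[y0:y1,x0:x1]
    m=c>(95 if not fish else 150); L,n=nd.label(m,np.ones((3,3)))
    for i in range(1,n+1):
        yy,xx=np.nonzero(L==i)
        if 3<=len(yy)<150:
            w=back(p,np.c_[xx+x0,yy+y0],.064,fish); ww=c[yy,xx]; mu=w.mean(0); U,S,V=np.linalg.svd(w[:,:2]-mu[:2])
            w2=back(p,np.c_[xx+x0,yy+y0],.0145,fish).mean(0)
            print(fn,(xx.mean()+x0).round(1),(yy.mean()+y0).round(1),len(yy),'z64',mu[:2].round(4),'yaw',round(np.arctan(V[0,1]/V[0,0]),3),'z14',w2[:2].round(4),'dirs from knob',np.arctan2(mu[1]-.0115,mu[0]-.582).round(3),np.arctan2(w2[1]-.0115,w2[0]-.582).round(3))
E
```

```text
t2.png 296.4 257.6 28 z64 [0.5699 0.0111] yaw 0.161 z14 [0.5702 0.0131] dirs from knob -3.105 3.005
t2.png 281.8 274.5 4 z64 [0.5383 0.0401] yaw 1.283 z14 [0.5369 0.0438] dirs from knob 2.563 2.521
w2.png 523.7 128.9 51 z64 [ 0.5363 -0.0213] yaw 0.221 z14 [0.5408 0.0083] dirs from knob -2.519 -3.064
w2.png 544.4 127.8 30 z64 [ 0.5372 -0.0039] yaw -0.253 z14 [0.5418 0.0295] dirs from knob -2.811 2.721
w2.png 564.6 171.8 98 z64 [0.5696 0.0112] yaw 0.182 z14 [0.5814 0.048 ] dirs from knob -3.117 1.588
w2.png 574.5 183.0 24 z64 [0.5789 0.0202] yaw 1.286 z14 [0.5928 0.059 ] dirs from knob 1.91 1.348
```

```bash
python3 - <<'E'
from h import *
rows(([.598,-.2,.1],tool(1.368)),([.598,-.2,.011],tool(1.368)))
E
```

```text
[-0.056, -0.158, 0.223, 0.001, -0.001, 0.006] rows 1.1
[0.0, 0.0, 0.445, 0.0, 0.0, 0.0] rows 1.8
```

play_rows:
  targets:
    - [-0.055, -0.16, 0, 0, 0, 0.005, 0.4]
    - [-0.055, -0.16, 0.1, 0, 0, 0.005, 0.4]
    - [-0.055, -0.16, 0.22, 0, 0, 0.005, 0.4]
    - [-0.055, -0.16, 0.22, 0, 0, 0.005, 0.4]
    - [-0.055, -0.16, 0.22, 0, 0, 0.005, 0.4]
    - [-0.055, -0.16, 0.22, 0, 0, 0.005, 0.4]

```text
time: 8.3
eef_pos: [0.599, -0.202, 0.1026]
tcp_rot: [[-0.979, 0.202, 0.002], [0.202, 0.979, -0.0], [-0.002, 0.0, -1.0]]
contact_force: [0.1, 0.5, -0.5]
finger_gap: 0.401
grip_force: 0.0
```

```bash
python3 - <<'E'
from h import *
s=env.read_state(); print(s['eef_pos'],s['tcp_rot'].round(3).tolist(),s['finger_gap'])
rows(([.598,-.2,.011],tool(1.368)))
E
```

```text
[ 0.59901897 -0.20198677  0.10264755] [[-0.979, 0.202, 0.002], [0.202, 0.979, -0.0], [-0.002, 0.0, -1.0]] 0.40092990078998064
[0.008, 0.009, 0.458, 0.0, 0.001, -0.0] rows 1.8
```

play_rows:
  targets:
    - [0.01, 0.01, 0.15, 0, 0, 0, 0.4]
    - [0.01, 0.01, 0.3, 0, 0, 0, 0.4]
    - [0.01, 0.01, 0.4, 0, 0, 0, 0.4]
    - [0.01, 0.01, 0.45, 0, 0, 0, 0.4]
    - [0.01, 0.01, 0.45, 0, 0, 0, 0.4]
    - [0.01, 0.01, 0.45, 0, 0, 0, 0]
    - [0.01, 0.01, 0.45, 0, 0, 0, 0]
    - [0.01, 0.01, 0.45, 0, 0, 0, 0]
    - [0.01, 0.01, 0.45, 0, 0, 0, 0]
    - [0.01, 0.01, 0.45, 0, 0, 0, 0]
    - [0.01, 0.01, 0.45, 0, 0, 0, 0]
  newtons: 60

```text
time: 9.4
eef_pos: [0.5977, -0.201, 0.0131]
tcp_rot: [[-0.979, 0.203, 0.003], [0.203, 0.979, -0.001], [-0.003, -0.0, -1.0]]
contact_force: [-0.1, 0.1, 7.2]
finger_gap: 0.128
grip_force: 60.4
```

play_rows:
  targets:
    - [0, 0, -0.2, 0, 0, 0, 0]
    - [0, 0, -0.4, 0, 0, 0, 0]
    - [0, 0, -0.6, 0, 0, 0, 0]
    - [0, 0, -0.8, 0, 0, 0, 0]
    - [0, 0, -0.8, 0, 0, 0, 0]
    - [0, 0, -0.8, 0, 0, 0, 0]

```text
time: 10.0
eef_pos: [0.5962, -0.2007, 0.1721]
tcp_rot: [[-0.979, 0.203, 0.001], [0.203, 0.979, -0.001], [-0.001, -0.0, -1.0]]
contact_force: [0.4, 0.4, -1.6]
finger_gap: 0.129
grip_force: 59.7
```

```bash
python3 - <<'E'
from h import *
s=env.read_state(); print(s['eef_pos'],s['joint_pos'].round(2))
fy=.193; t=.432; face=np.array([.5456,.1515,.0827]); n=Rz(fy)@Ry(-t)@[0,0,1]; print('n',n)
Q=tool(fy+np.pi/2,t,fy); tc=face+n*.011
print('tcp contact',tc)
a=tc+n*.12
rows(([.56,-.03,.2],tool(1.55)),(a+[0,-.04,.0],tool(1.7,.2,fy)),(a,Q),(tc+n*.03,Q))
E
```

```text
[ 0.59622217 -0.2006969   0.17211295] [ 0.38  0.64 -0.15  1.56  0.11  0.95  1.56]
n [-0.41091422 -0.08030604  0.90813019]
tcp contact [0.54107994 0.15061663 0.09268943]
[0.351, 0.799, -0.14, -0.0, 0.001, -0.117] rows 3.5
[0.355, 0.648, -0.008, -0.018, -0.126, -0.095] rows 3.0
[-0.025, 0.198, 0.008, -0.005, -0.148, -0.04] rows 1.6
[0.0, -0.0, 0.45, 0.0, 0.0, 0.0] rows 1.8
```

play_rows:
  targets:
    - [0.35, 0.8, -0.14, 0, 0, -0.12, 0]
    - [0.35, 0.8, -0.14, 0, 0, -0.12, 0]
    - [0.35, 0.8, -0.14, 0, 0, -0.12, 0]
    - [0.35, 0.8, -0.14, 0, 0, -0.12, 0]
    - [0.35, 0.8, -0.14, 0, 0, -0.12, 0]
    - [0.35, 0.8, -0.14, 0, 0, -0.12, 0]

```text
time: 10.6
eef_pos: [0.559, -0.0295, 0.1976]
tcp_rot: [[-1.0, 0.015, -0.004], [0.015, 1.0, -0.001], [0.004, -0.001, -1.0]]
contact_force: [0.1, -1.0, -1.5]
finger_gap: 0.126
grip_force: 59.6
```

play_rows:
  targets:
    - [0.36, 0.65, 0, -0.02, -0.13, -0.1, 0]
    - [0.36, 0.65, 0, -0.02, -0.13, -0.1, 0]
    - [0.36, 0.65, 0, -0.02, -0.13, -0.1, 0]
    - [0.36, 0.65, 0, -0.02, -0.13, -0.1, 0]
    - [0.36, 0.65, 0, -0.02, -0.13, -0.1, 0]
    - [0.36, 0.65, 0, -0.02, -0.13, -0.1, 0]

```text
time: 11.2
eef_pos: [0.4913, 0.0987, 0.1986]
tcp_rot: [[-0.97, -0.138, 0.199], [-0.132, 0.99, 0.041], [-0.203, 0.014, -0.979]]
contact_force: [0.5, -0.4, -1.0]
finger_gap: 0.128
grip_force: 59.6
```

```bash
cat >> h.py <<'E'
fy=.193; t=.432; face=np.array([.5456,.1515,.0827]); n=Rz(fy)@Ry(-t)@[0,0,1]; Q=tool(fy+np.pi/2,t,fy); tc=face+n*.013
E
python3 - <<'E'
from h import *
s=env.read_state(); print(s['eef_pos'],s['joint_pos'].round(2),s['finger_gap'])
rows((tc+n*.1,Q),(tc+n*.03,Q))
E
```

```text
[0.49132618 0.09874596 0.19863814] [-0.06  0.36 -0.25  2.05  0.2   0.55  1.26] 0.12842495516618269
[-0.053, 0.21, 0.082, -0.003, -0.144, -0.036] rows 1.6
[0.0, 0.0, 0.35, 0.0, 0.0, 0.0] rows 1.4
```

play_rows:
  targets:
    - [-0.05, 0.21, 0.08, 0, -0.145, -0.035, 0]
    - [-0.05, 0.21, 0.08, 0, -0.145, -0.035, 0]
    - [-0.05, 0.21, 0.08, 0, -0.145, -0.035, 0]
    - [-0.05, 0.21, 0.08, 0, -0.145, -0.035, 0]
    - [-0.05, 0.21, 0.08, 0, -0.145, -0.035, 0]

```text
time: 11.7
eef_pos: [0.4994, 0.1437, 0.187]
tcp_rot: [[-0.89, -0.19, 0.414], [-0.173, 0.982, 0.078], [-0.421, -0.002, -0.907]]
contact_force: [-1.1, -0.3, -1.1]
finger_gap: 0.132
grip_force: 59.6
```

```bash
python3 - <<'E'
from h import *
import pickle
p,im=snap('wrist','w3.png'); s=env.read_state(); pickle.dump((p,s),open('Pw3.pkl','wb')); print(s['eef_pos'],s['joint_pos'].round(2),s['tcp_rot'].round(3).tolist(),s['contact_force'])
ps,si=snap('side','s3.png')
cv2.imwrite('pics/d.png',np.hstack([im[:,:,::-1][:480,120:520],cv2.resize(si[130:250,240:340][:,:,::-1],(400,480),interpolation=cv2.INTER_CUBIC)]))
rows((tc+n*.03,Q))
E
```

```text
[0.49939285 0.14380901 0.18707894] [-0.37  0.34  0.    2.21  0.44  0.18  0.97] [[-0.89, -0.19, 0.414], [-0.173, 0.982, 0.078], [-0.422, -0.002, -0.907]] [ 0.43140722 -0.90231308 -1.11158352]
[0.006, -0.006, 0.357, -0.001, 0.002, -0.0] rows 1.4
```

View pics/d.png

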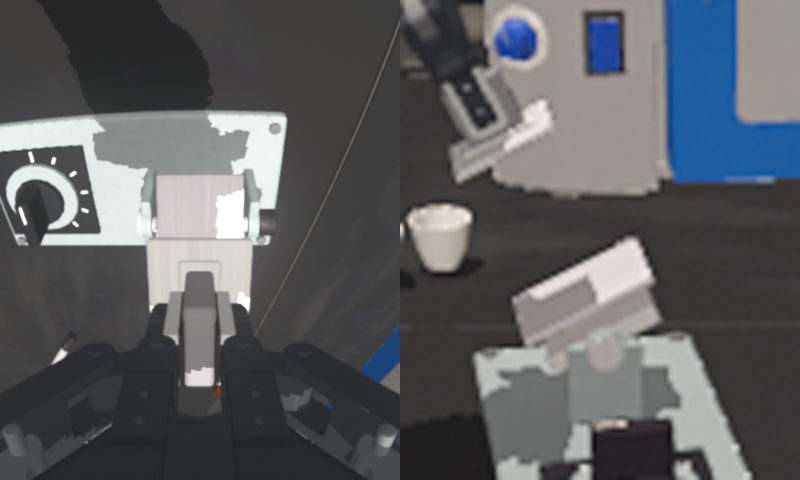

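The wrist view shows the slide centred over the face: slide at columns 148–252, face at 157–245. In the side view the slide looks slightly steeper than the face, so I'll compare it with projections.

```bash
python3 - <<'E'
from h import *
import pickle
p,s=pickle.load(open('Pw3.pkl','rb')); S=pickle.load(open('P0.pkl','rb'))['side']
Rt=s['tcp_rot']; o=s['eef_pos']+Rt[:,2]*.013
# slide frame: z=-tool z, x=-tool x, y = tool y
Rs=np.c_[-Rt[:,0],Rt[:,1],-Rt[:,2]]
Pl=np.array([(x,y,z) for z in (.005,0) for x,y in [(.031,.023),(.031,-.023),(-.031,-.023),(-.031,.023)]])
a=proj(S,Pl@Rs.T+o)
F=np.array([(x,y,z) for z in (0,-.006) for x,y in [(.042,.031),(.042,-.031),(-.042,-.031),(-.042,.031)]])
b=proj(S,F@(Rz(fy)@Ry(-t)).T+face)
im=cv2.imread('pics/s3.png'); x0,y0,k=250,145,10
c=cv2.resize(im[y0:y0+75-5,x0:x0+70],None,fx=8,fy=8,interpolation=cv2.INTER_CUBIC)
d=c.copy()
for q,col in((a,(0,0,255)),(b,(0,255,0))):
    for j in (0,4): cv2.polylines(d,[np.int32(((q[j:j+4]-[x0,y0])+.5)*8)],True,col,1)
e=np.zeros((560,800,3),np.uint8); e[:,:560]=d
# small raw copy
r=cv2.resize(im[150:225,255:315],(240,300),interpolation=cv2.INTER_CUBIC); e[:300,560:]=r
cv2.imwrite('pics/e.png',e); print(a.round(1).tolist(),b.round(1).tolist())
E
```

```text
[[275.2, 155.4], [277.5, 161.8], [253.1, 174.6], [251.7, 167.8], [276.2, 157.2], [278.5, 163.7], [254.2, 176.5], [252.7, 169.5]] [[298.5, 189.5], [302.6, 199.4], [270.6, 216.0], [268.0, 205.3], [299.6, 191.5], [303.7, 201.5], [271.8, 218.0], [269.1, 207.3]]
```

View pics/e.png

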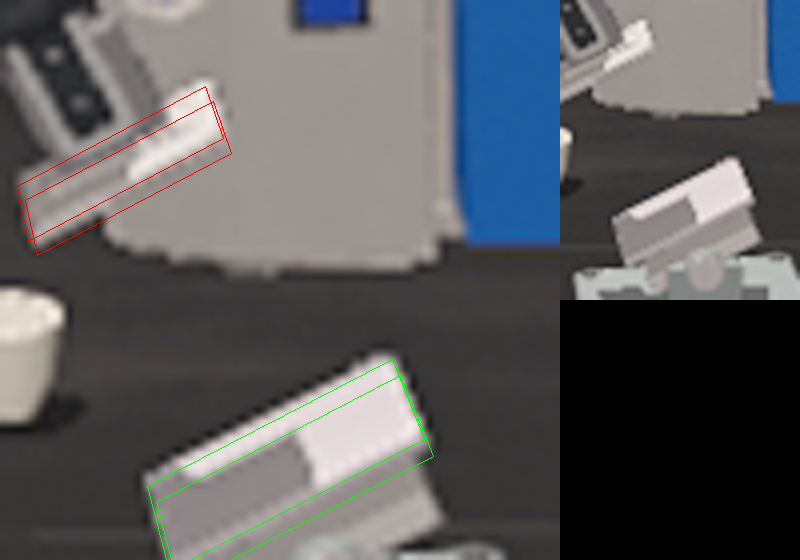

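The drawn slide and face outlines (red and green) match the picture within about 1 px. The slide looks perhaps 2° steeper than predicted, so I'll approach and use the contact moment to judge whether it is flush.

play_rows:
  targets:
    - [0, -0.005, 0.1, 0, 0, 0, 0]
    - [0, -0.005, 0.2, 0, 0, 0, 0]
    - [0, -0.005, 0.3, 0, 0, 0, 0]
    - [0, -0.005, 0.4, 0, 0, 0, 0]
    - [0, -0.005, 0.44, 0, 0, 0, 0]
    - [0, -0.005, 0.44, 0, 0, 0, 0]
    - [0, -0.005, 0.44, 0, 0, 0, 0]

```text
time: 12.5
eef_pos: [0.5385, 0.1513, 0.1124]
tcp_rot: [[-0.894, -0.191, 0.405], [-0.175, 0.982, 0.076], [-0.412, -0.003, -0.911]]
contact_force: [-0.3, 0.0, -1.7]
finger_gap: 0.131
grip_force: 59.6
```

```bash
cat >> h.py <<'E'
def stat():
    s=env.read_state(); R=s['tcp_rot']; d=R.T@(s['eef_pos']-tc)*1e3
    print('t',s['time'],'off mm tool',d.round(1),'rotvec err deg',np.degrees(Ro.from_matrix(R.T@Q).as_rotvec()).round(2),'F tool',(R.T@s['contact_force']).round(2),'M tool',(R.T@s['moment']).round(3),'gap',round(s['finger_gap'],3),'q6',s['joint_pos'][5].round(2))
E
python3 - <<'E'
from h import *
stat()
E
```

```text
t 12.5 off mm tool [ -5.9   1.1 -17. ] rotvec err deg [-0.19 -0.39  0.04] F tool [1.01 0.09 1.42] M tool [ 0.012  0.506 -0.063] gap 0.131 q6 0.02
```

Joint 6 is at its lower limit (0.02), so this straight grip cannot reach the full slope. I'll go back, set the slide down, and regrip the fin with the tool pitched about 14° the other way, so that less tool tilt is needed at the face.

```bash
python3 - <<'E'
from h import *
rows((tc+n*.1,Q),([.50,.095,.2],tool(1.7,.2,fy)),([.56,-.03,.2],tool(1.55)),([.597,-.2,.172],tool(1.368)))
E
```

```text
[0.033, -0.007, -0.415, -0.002, -0.004, 0.0] rows 1.7
[0.007, -0.234, -0.084, 0.005, 0.148, 0.04] rows 1.6
[-0.213, -0.659, 0.035, 0.018, 0.126, 0.095] rows 2.8
[-0.203, -0.846, 0.14, 0.0, 0.0, 0.116] rows 3.5
```

play_rows:
  targets:
    - [0.03, 0, -0.2, 0, 0, 0, 0]
    - [0.03, 0, -0.42, 0, 0, 0, 0]
    - [0.03, 0, -0.42, 0, 0, 0, 0]
    - [0.03, 0, -0.42, 0, 0, 0, 0]

```text
time: 12.9
eef_pos: [0.4989, 0.1439, 0.1899]
tcp_rot: [[-0.892, -0.19, 0.41], [-0.173, 0.982, 0.078], [-0.417, -0.002, -0.909]]
contact_force: [-0.2, -0.2, -1.9]
finger_gap: 0.13
grip_force: 59.6
```

play_rows:
  targets:
    - [0.01, -0.23, -0.08, 0, 0.15, 0.04, 0]
    - [0.01, -0.23, -0.08, 0, 0.15, 0.04, 0]
    - [0.01, -0.23, -0.08, 0, 0.15, 0.04, 0]
    - [0.01, -0.23, -0.08, 0, 0.15, 0.04, 0]

```text
time: 13.3
eef_pos: [0.5009, 0.0953, 0.2001]
tcp_rot: [[-0.975, -0.127, 0.184], [-0.122, 0.992, 0.04], [-0.188, 0.017, -0.982]]
contact_force: [-1.2, -0.3, -2.2]
finger_gap: 0.132
grip_force: 59.6
```

play_rows:
  targets:
    - [-0.21, -0.66, 0.035, 0.02, 0.125, 0.095, 0]
    - [-0.21, -0.66, 0.035, 0.02, 0.125, 0.095, 0]
    - [-0.21, -0.66, 0.035, 0.02, 0.125, 0.095, 0]
    - [-0.21, -0.66, 0.035, 0.02, 0.125, 0.095, 0]
    - [-0.21, -0.66, 0.035, 0.02, 0.125, 0.095, 0]

```text
time: 13.8
eef_pos: [0.5578, -0.0277, 0.1979]
tcp_rot: [[-1.0, 0.018, -0.011], [0.018, 1.0, -0.003], [0.011, -0.003, -1.0]]
contact_force: [0.5, 0.9, -0.1]
finger_gap: 0.131
grip_force: 59.6
```

play_rows:
  targets:
    - [-0.2, -0.85, 0.14, 0, 0, 0.115, 0]
    - [-0.2, -0.85, 0.14, 0, 0, 0.115, 0]
    - [-0.2, -0.85, 0.14, 0, 0, 0.115, 0]
    - [-0.2, -0.85, 0.14, 0, 0, 0.115, 0]
    - [-0.2, -0.85, 0.14, 0, 0, 0.115, 0]
    - [-0.2, -0.85, 0.14, 0, 0, 0.115, 0]
    - [-0.2, -0.85, 0.14, 0, 0, 0.115, 0]

```text
time: 14.5
eef_pos: [0.5952, -0.1941, 0.1718]
tcp_rot: [[-0.982, 0.191, -0.009], [0.191, 0.982, -0.001], [0.009, -0.003, -1.0]]
contact_force: [-0.8, 0.2, -0.6]
finger_gap: 0.13
grip_force: 59.6
```

```bash
python3 - <<'E'
from h import *
s=env.read_state(); print(s['eef_pos'],s['tcp_rot'].round(3).tolist(),s['joint_pos'].round(2),s['finger_gap'])
rows(([.597,-.2,.015],tool(1.368)))
E
```

```text
[ 0.59516728 -0.19410642  0.17176625] [[-0.982, 0.191, -0.009], [0.191, 0.982, -0.001], [0.009, -0.003, -1.0]] [ 0.63  0.71 -0.62  1.55  0.46  1.04  1.26] 0.13024655679373648
[-0.022, -0.025, 0.784, -0.002, -0.006, 0.007] rows 3.1
```

play_rows:
  targets:
    - [-0.02, -0.025, 0.2, 0, -0.005, 0.005, 0]
    - [-0.02, -0.025, 0.4, 0, -0.005, 0.005, 0]
    - [-0.02, -0.025, 0.6, 0, -0.005, 0.005, 0]
    - [-0.02, -0.025, 0.7, 0, -0.005, 0.005, 0]
    - [-0.02, -0.025, 0.75, 0, -0.005, 0.005, 0]
    - [-0.02, -0.025, 0.78, 0, -0.005, 0.005, 0]
    - [-0.02, -0.025, 0.785, 0, -0.005, 0.005, 0]
    - [-0.02, -0.025, 0.785, 0, -0.005, 0.005, 0]

```text
time: 15.3
eef_pos: [0.5974, -0.2036, 0.0157]
tcp_rot: [[-0.979, 0.203, 0.0], [0.203, 0.979, -0.004], [-0.001, -0.004, -1.0]]
contact_force: [-0.3, -0.5, -0.5]
finger_gap: 0.133
grip_force: 59.6
```

```bash
python3 - <<'E'
from h import *
s=env.read_state(); R=s['tcp_rot'];print(s['eef_pos'],R.round(3).tolist(),s['contact_force'])
d=.245; y=np.arctan2(R[1,1],R[0,1]); f=y-np.pi/2
c=s['eef_pos'].copy(); c[2]=0; Qb=tool(y,-d,f)
g=c+np.array([0,0,.034]); tcp=g+Qb[:,2]*.019; print('tcp regrip',tcp,'slide',c,f)
rows(([c[0],c[1],.02],R),([c[0],c[1],.085],R),(tcp-Qb[:,2]*.045,Qb),(tcp,Qb))
E
```

```text
[ 0.59741071 -0.20364922  0.01571847] [[-0.979, 0.203, 0.0], [0.203, 0.979, -0.004], [-0.001, -0.004, -1.0]] [-0.3295459  -0.50639944 -0.5239427 ]
tcp regrip [ 0.59289809 -0.20271371  0.01556739] slide [ 0.59741071 -0.20364922  0.        ] -0.20441409154729295
[-0.0, -0.0, -0.021, 0.0, 0.0, 0.0] rows 0.1
[-0.0, -0.001, -0.325, 0.0, 0.0, 0.0] rows 1.3
[-0.031, 0.001, 0.129, -0.003, 0.157, -0.0] rows 1.6
[-0.0, 0.0, 0.225, 0.0, 0.0, 0.0] rows 0.9
```

play_rows:
  targets:
    - [0, 0, 0.008, 0, 0, 0, 0]
    - [0, 0, 0.012, 0, 0, 0, 0]
    - [0, 0, 0.012, 0, 0, 0, 0.4]
    - [0, 0, 0.012, 0, 0, 0, 0.4]
    - [0, 0, 0.012, 0, 0, 0, 0.4]
    - [0, 0, 0.012, 0, 0, 0, 0.4]
    - [0, 0, -0.1, 0, 0, 0, 0.4]
    - [0, 0, -0.25, 0, 0, 0, 0.4]
    - [0, 0, -0.35, 0, 0, 0, 0.4]
    - [0, 0, -0.35, 0, 0, 0, 0.4]

```text
time: 16.3
eef_pos: [0.5989, -0.2038, 0.0876]
tcp_rot: [[-0.979, 0.204, 0.005], [0.204, 0.979, -0.005], [-0.005, -0.004, -1.0]]
contact_force: [0.2, 0.0, 0.9]
finger_gap: 0.393
grip_force: 0.0
```

```bash
python3 - <<'E'
from h import *
s=env.read_state(); R=s['tcp_rot'];print(s['eef_pos'],R.round(3).tolist(),s['contact_force'])
d=.245; f=-.204; Qb=tool(f+np.pi/2,-d,f); tcp=np.array([ 0.5929,-0.2027,0.0156])
rows((tcp-Qb[:,2]*.06,Qb),(tcp,Qb))
E
```

```text
[ 0.59889614 -0.20379387  0.08762408] [[-0.979, 0.204, 0.005], [0.204, 0.979, -0.005], [-0.005, -0.004, -1.0]] [2.31955166e-01 3.26544468e-04 8.53759699e-01]
[-0.042, -0.0, 0.069, -0.003, 0.159, -0.001] rows 1.7
[-0.0, 0.0, 0.3, 0.0, 0.0, 0.0] rows 1.2
```

play_rows:
  targets:
    - [-0.04, 0, 0.07, 0, 0.16, 0, 0.4]
    - [-0.04, 0, 0.07, 0, 0.16, 0, 0.4]
    - [-0.04, 0, 0.07, 0, 0.16, 0, 0.4]
    - [-0.04, 0, 0.07, 0, 0.16, 0, 0.4]
    - [-0.04, 0, 0.07, 0, 0.16, 0, 0.4]
    - [-0.04, 0, 0.07, 0, 0.16, 0, 0.4]

```text
time: 16.9
eef_pos: [0.6037, -0.2055, 0.0709]
tcp_rot: [[-0.948, 0.203, -0.245], [0.198, 0.979, 0.046], [0.249, -0.005, -0.968]]
contact_force: [-0.2, 0.1, -0.5]
finger_gap: 0.398
grip_force: 0.0
```

```bash
python3 - <<'E'
from h import *
import pickle
p,im=snap('wrist','w4.png'); cv2.imwrite('pics/w4.png',im[:,:,::-1])
s=env.read_state(); R=s['tcp_rot'];print(s['eef_pos'],R.round(3).tolist(),s['joint_pos'].round(2))
d=.245; f=-.204; Qb=tool(f+np.pi/2,-d,f); tcp=np.array([ 0.5929,-0.2027,0.0156])
rows((tcp,Qb))
E
```

```text
[ 0.60377149 -0.2055758   0.0709966 ] [[-0.948, 0.203, -0.245], [0.198, 0.979, 0.046], [0.249, -0.005, -0.968]] [ 0.56  0.95 -0.56  1.36  0.46  1.23  1.29]
[-0.015, 0.004, 0.282, -0.003, -0.004, -0.001] rows 1.1
```

View pics/w4.png

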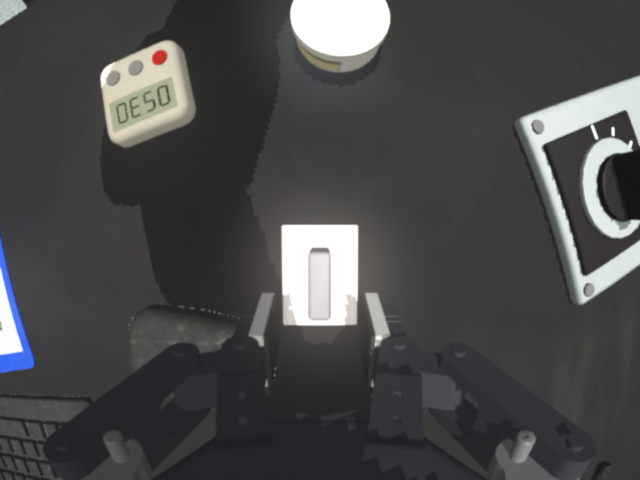

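The slide lies square and centred between the pads, with the fin at column 319 and rows 248–320, and it is clear of the mouse. I'll go down and grip.

play_rows:
  targets:
    - [-0.015, 0, 0.1, 0, 0, 0, 0.4]
    - [-0.015, 0, 0.2, 0, 0, 0, 0.4]
    - [-0.015, 0, 0.26, 0, 0, 0, 0.4]
    - [-0.015, 0, 0.28, 0, 0, 0, 0.4]
    - [-0.015, 0, 0.28, 0, 0, 0, 0.4]
    - [-0.015, 0, 0.28, 0, 0, 0, 0]
    - [-0.015, 0, 0.28, 0, 0, 0, 0]
    - [-0.015, 0, 0.28, 0, 0, 0, 0]
    - [-0.015, 0, 0.28, 0, 0, 0, 0]
    - [-0.015, 0, 0.28, 0, 0, 0, 0]
    - [-0.015, 0, 0.28, 0, 0, 0, 0]
  newtons: 60

```text
time: 18.05
eef_pos: [0.5944, -0.2035, 0.0165]
tcp_rot: [[-0.948, 0.204, -0.243], [0.199, 0.979, 0.046], [0.248, -0.004, -0.969]]
contact_force: [1.6, -0.3, 5.9]
finger_gap: 0.123
grip_force: 60.8
```

```bash
cat >> h.py <<'E'
# slide frame in the tool frame is set at the regrip (saved)
import os,pickle
if os.path.exists('grip.pkl'):
    po,Rr=pickle.load(open('grip.pkl','rb'))   # slide origin and rotation in tool frame
    Fr=Rz(fy)@Ry(-t); Q=Fr@Rr.T; tc=face-Q@po
E
python3 - <<'E'
from h import *
s=env.read_state(); R=s['tcp_rot'];print(s['eef_pos'],R.round(3).tolist(),s['contact_force'])
o=np.array([.5974,-.2036,0]); M=Rz(-.204)
po=R.T@(o-s['eef_pos']); Rr=R.T@M; pickle.dump((po,Rr),open('grip.pkl','wb')); print(po)
E
python3 - <<'E'
from h import *
s=env.read_state(); R=s['tcp_rot']
print(Q.round(3).tolist(),tc)
rows((s['eef_pos']+[0,0,.165],R))
E
```

```text
[ 0.59442694 -0.20352138  0.01647538] [[-0.948, 0.204, -0.243], [0.199, 0.979, 0.046], [0.248, -0.004, -0.969]] [ 1.64140285 -0.2687709   5.94770788]
[-0.00691462  0.0005989   0.01523525]
[[-0.966, -0.189, 0.178], [-0.186, 0.982, 0.031], [-0.181, -0.003, -0.984]] [0.53632174 0.14915147 0.09643615]
[0.204, -0.003, -0.799, 0.0, 0.0, 0.0] rows 3.3
```

play_rows:
  targets:
    - [0.05, 0, -0.2, 0, 0, 0, 0]
    - [0.1, 0, -0.4, 0, 0, 0, 0]
    - [0.15, 0, -0.6, 0, 0, 0, 0]
    - [0.2, 0, -0.8, 0, 0, 0, 0]
    - [0.2, 0, -0.8, 0, 0, 0, 0]
    - [0.2, 0, -0.8, 0, 0, 0, 0]

```text
time: 18.65
eef_pos: [0.5947, -0.2029, 0.1806]
tcp_rot: [[-0.948, 0.203, -0.245], [0.198, 0.979, 0.046], [0.249, -0.005, -0.968]]
contact_force: [-0.0, -0.4, -0.9]
finger_gap: 0.136
grip_force: 59.9
```

```bash
python3 - <<'E'
from h import *
s=env.read_state(); print(s['eef_pos'],s['finger_gap'],s['joint_pos'].round(2),s['contact_force'])
rows(([.56,-.03,.2],tool(1.55,0,fy)),(tc+n*.1+[0,-.03,0],Q),(tc+n*.1,Q))
E
```

```text
[ 0.59474539 -0.20286121  0.1806123 ] 0.13563177929954268 [ 0.57  0.82 -0.59  1.31  0.4   1.4   1.33] [-0.01277189 -0.43364288 -0.86287659]
[0.36, 0.81, -0.011, 0.012, -0.16, -0.117] rows 3.5
[0.338, 0.699, 0.064, -0.01, -0.116, -0.134] rows 3.1
[-0.028, 0.147, 0.005, 0.0, 0.0, 0.0] rows 0.6
```

play_rows:
  targets:
    - [0.36, 0.81, -0.01, 0.01, -0.16, -0.115, 0]
    - [0.36, 0.81, -0.01, 0.01, -0.16, -0.115, 0]
    - [0.36, 0.81, -0.01, 0.01, -0.16, -0.115, 0]
    - [0.36, 0.81, -0.01, 0.01, -0.16, -0.115, 0]
    - [0.36, 0.81, -0.01, 0.01, -0.16, -0.115, 0]
    - [0.36, 0.81, -0.01, 0.01, -0.16, -0.115, 0]

```text
time: 19.25
eef_pos: [0.5587, -0.0303, 0.1978]
tcp_rot: [[-1.0, 0.023, -0.004], [0.023, 1.0, 0.002], [0.005, 0.002, -1.0]]
contact_force: [0.8, -0.6, -0.7]
finger_gap: 0.134
grip_force: 59.9
```

play_rows:
  targets:
    - [0.34, 0.7, 0.06, -0.01, -0.115, -0.135, 0]
    - [0.34, 0.7, 0.06, -0.01, -0.115, -0.135, 0]
    - [0.34, 0.7, 0.06, -0.01, -0.115, -0.135, 0]
    - [0.34, 0.7, 0.06, -0.01, -0.115, -0.135, 0]
    - [0.34, 0.7, 0.06, -0.01, -0.115, -0.135, 0]
    - [0.34, 0.7, 0.06, -0.01, -0.115, -0.135, 0]

```text
time: 19.85
eef_pos: [0.4963, 0.1088, 0.1871]
tcp_rot: [[-0.967, -0.183, 0.175], [-0.18, 0.983, 0.031], [-0.178, -0.002, -0.984]]
contact_force: [0.5, -0.6, -1.0]
finger_gap: 0.13
grip_force: 59.9
```

```bash
python3 - <<'E'
from h import *
s=env.read_state(); print(s['eef_pos'],s['finger_gap'],s['joint_pos'].round(2))
stat(); rows((tc+n*.05,Q),(tc+n*.015,Q))
E
```

```text
[0.49633051 0.10884149 0.18707507] 0.12986638122713956 [ 0.23  0.46 -0.71  2.02  0.56  0.66  0.93]
t 19.85 off mm tool [ 29.8 -32.5 -97.5] rotvec err deg [ 0.02 -0.15 -0.37] F tool [-0.14 -0.71  1.08] M tool [ 0.014  0.227 -0.003] gap 0.13 q6 0.66
[-0.086, 0.161, 0.245, 0.0, -0.002, -0.004] rows 1.2
[-0.043, 0.001, 0.17, 0.0, 0.0, 0.0] rows 0.7
```

play_rows:
  targets:
    - [-0.09, 0.16, 0.1, 0, 0, 0, 0]
    - [-0.09, 0.16, 0.2, 0, 0, 0, 0]
    - [-0.09, 0.16, 0.25, 0, 0, 0, 0]
    - [-0.09, 0.16, 0.25, 0, 0, 0, 0]
    - [-0.09, 0.16, 0.25, 0, 0, 0, 0]

```text
time: 20.35
eef_pos: [0.5161, 0.146, 0.1418]
tcp_rot: [[-0.967, -0.184, 0.176], [-0.181, 0.983, 0.032], [-0.179, -0.001, -0.984]]
contact_force: [-0.5, 0.2, -0.5]
finger_gap: 0.127
grip_force: 59.8
```

```bash
python3 - <<'E'
from h import *
stat(); ps,si=snap('side','s5.png'); pw,wi=snap('wrist','w5.png')
a=cv2.resize(si[170:230,245:310][:,:,::-1],(520,480),interpolation=cv2.INTER_CUBIC)
b=cv2.resize(wi[150:400,230:405][:,:,::-1],(280,400),interpolation=cv2.INTER_AREA)
e=np.zeros((480,800,3),np.uint8); e[:,:520]=a; e[:400,520:]=b; cv2.imwrite('pics/f.png',e)
rows((tc+n*.015,Q))
E
```

```text
t 20.35 off mm tool [ 12.    0.6 -48.3] rotvec err deg [ 0.06 -0.1  -0.31] F tool [0.58 0.28 0.4 ] M tool [ 0.001  0.251 -0.04 ] gap 0.127 q6 0.59
[-0.039, -0.008, 0.173, 0.001, 0.0, -0.003] rows 0.7
```

View pics/f.png

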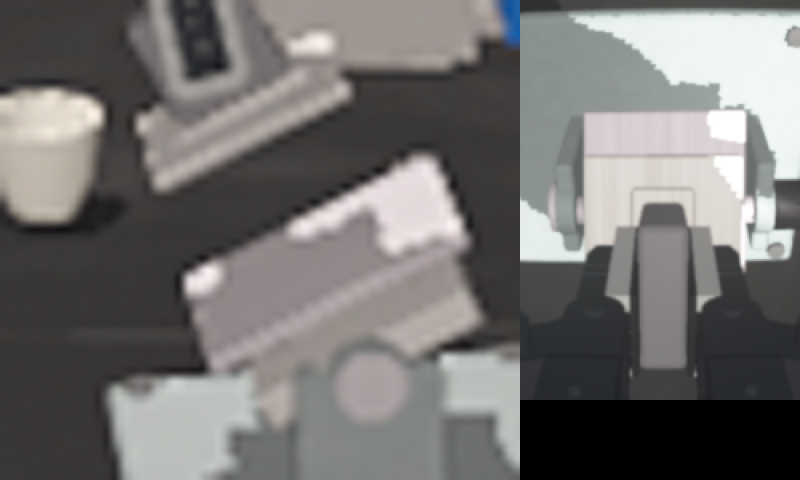

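The slide's lower edge has slope 0.516 against about 0.49–0.50 for the face edges, so it is parallel to within about 1°. In the wrist crop it is laterally centred, so I'll go on down.

play_rows:
  targets:
    - [-0.02, -0.005, 0.09, 0, 0, 0, 0]
    - [-0.04, -0.005, 0.18, 0, 0, 0, 0]
    - [-0.048, -0.005, 0.215, 0, 0, 0, 0]
    - [-0.048, -0.005, 0.215, 0, 0, 0, 0]
    - [-0.048, -0.005, 0.215, 0, 0, 0, 0]

```text
time: 20.95
eef_pos: [0.5328, 0.1503, 0.1022]
tcp_rot: [[-0.966, -0.187, 0.178], [-0.184, 0.982, 0.034], [-0.181, -0.0, -0.984]]
contact_force: [-0.2, 0.8, -0.7]
finger_gap: 0.128
grip_force: 59.8
```

```bash
python3 - <<'E'
from h import *
stat(); print(Q.T@n); rows((tc,Q))
E
```

```text
t 20.95 off mm tool [ 2.1  1.7 -6.3] rotvec err deg [ 0.15 -0.   -0.14] F tool [0.17 0.87 0.67] M tool [-0.043  0.259  0.004] gap 0.128 q6 0.53
[ 0.24762161 -0.00423764 -0.96884755]
[-0.011, -0.009, 0.031, 0.002, -0.0, -0.002] rows 0.1
```

play_rows:
  targets:
    - [-0.005, -0.008, 0.014, 0, 0, 0, 0]
    - [-0.01, -0.008, 0.03, 0, 0, 0, 0]
    - [-0.013, -0.008, 0.04, 0, 0, 0, 0]
    - [-0.013, -0.008, 0.04, 0, 0, 0, 0]
    - [-0.013, -0.008, 0.04, 0, 0, 0, 0]

```text
time: 21.45
eef_pos: [0.5373, 0.1491, 0.0944]
tcp_rot: [[-0.966, -0.187, 0.178], [-0.184, 0.982, 0.033], [-0.181, -0.001, -0.984]]
contact_force: [0.3, -1.1, 2.2]
finger_gap: 0.127
grip_force: 60.3
```

```bash
python3 - <<'E'
from h import *
stat(); s=env.read_state(); print(n@s['contact_force'], n@(s['eef_pos']-tc)*1e3)
E
```

```text
t 21.45 off mm tool [-0.6 -0.2  2.2] rotvec err deg [ 0.11 -0.01 -0.15] F tool [-0.48 -1.16 -2.15] M tool [ 0.205  0.202 -0.011] gap 0.127 q6 0.52
1.9718761768476314 -2.2256288835478255
```

play_rows:
  targets:
    - [-0.001, 0, 0.006, 0, 0, 0, 0]
    - [-0.003, 0, 0.012, 0, 0, 0, 0]
    - [-0.003, 0, 0.012, 0, 0, 0, 0]
    - [-0.003, 0, 0.012, 0, 0, 0, 0]
    - [-0.003, 0, 0.012, 0, 0, 0, 0]

```text
time: 21.95
eef_pos: [0.5383, 0.1493, 0.0921]
tcp_rot: [[-0.966, -0.187, 0.177], [-0.184, 0.982, 0.033], [-0.181, -0.001, -0.984]]
contact_force: [0.4, -2.1, 4.4]
finger_gap: 0.126
grip_force: 60.7
```

```bash
python3 - <<'E'
from h import *
stat(); s=env.read_state(); print(n@s['contact_force'], n@(s['eef_pos']-tc)*1e3)
L=[]
for i in range(8):
    env.get_image('side'); s=env.read_state(); L.append(np.r_[s['tcp_rot'].T@s['contact_force'],s['tcp_rot'].T@s['moment']])
print(np.mean(L,0).round(3),np.std(L,0).round(3),s['time'])
E
```

```text
t 21.95 off mm tool [-1.1 -0.2  4.7] rotvec err deg [ 0.12 -0.02 -0.15] F tool [-0.83 -2.16 -4.32] M tool [0.4   0.098 0.067] gap 0.126 q6 0.51
3.9876952588323022 -4.795177105160228
[-0.084 -1.648 -4.47   0.344  0.147 -0.023] [0.466 0.407 0.531 0.041 0.026 0.026] 22.35
```

```bash
python3 - <<'E'
from h import *
stat(); print(env.finish_job())
E
```

```text
t 22.35 off mm tool [-0.8  0.   4.8] rotvec err deg [ 0.15 -0.05 -0.14] F tool [-0.79 -1.49 -4.17] M tool [0.246 0.163 0.011] gap 0.128 q6 0.51
the job is handed in; nothing more can be done
None
```

I handed the job in at 22.35 s with the knob back at its zero stop and the slide, gripped by its fin, pressed on the sprung face with about 5 N (4–5 mm in). Flushness and centring were judged from force readings and the arm's pose, not a final picture, and no pass or fail result was returned.

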